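# Knock the loose peg of the plate rack home

## Task

One of the six pegs of the wooden plate rack has worked up and stands higher than the rest. Take the steel meat pounder by its handle and knock that peg down with it until it is fully home, level with the other five, then stand the pounder upright on the worktop and let go. Hit the peg with the pounder only, never with the gripper, and leave the pepper mill where it is.

Things in the scene. Friction and masses are not known exactly. Their poses are not given: they have to be found in the camera images.
- pounder: The meat pounder, used as the mallet: a flat steel disc, 60 mm across and 18 mm thick, with a straight round wooden handle 26 mm thick rising upright from its middle, from 30 to 130 mm above the underside (a thinner steel neck between). About 0.45 kg. It stands upright on its disc on the worktop. Origin: centre of the disc's underside, which is the striking face; z runs up along the handle.
- loose_peg_top (a point): Centre of the top end of the loose peg, the point to hit. The peg is an upright round wooden rod 14 mm thick; its top is now 20 to 26 mm higher than the tops of the five other pegs, which are 104 mm above the worktop; it is level with them when home. Pegs stand at least 80 mm apart, centre to centre. z points up.
- loose_peg (a joint): How far the loose peg has been driven down, in m: 0 = highest, 0.026 = fully home on a hard stop, level with the others. It slides straight down in its hole, tight: moving it takes about 10 N, rising to 12 N at the bottom, and it stays where it is left.
- rack: The plate rack's base, fixed to the worktop: a pale wooden board 130 mm (x) by 230 mm (y) on small feet, its upper face 34 mm above the worktop. Origin: centre of its underside, at worktop height. Six identical pegs stand in it, two rows 90 mm apart in its x (x = -45 and +45 mm), each with pegs at y = -80, 0 and +80 mm; any of the six may be the loose one.
- pepper_mill: A turned wooden pepper mill, waisted, 58 mm across and 140 mm tall, standing on the worktop: a bystander, to be left alone. Origin: centre of its underside.
Not all that is in view belongs to the job. Leave any orange look-alike of the pounder alone.

How it is judged:
On the way, in this order (a step that is already met when the one before it is completed fails the run):
1. the pounder is lifted off the worktop (height (world z) of pounder above 0.05 m), for 0.1 s.
2. the pounder hits the loose peg (contact force between pounder and loose_peg above 3 N).
At the end, for the whole second after the job is handed in: The loose peg is within 5 mm of level with the others, and the pounder stands upright (within 10 degrees) on its disc on the worktop, released and at rest (value of joint loose_peg above 0.021 m and height (world z) of pounder between -0.01 and 0.01 m and angle between pounder's own z axis and vertical below 0.17 rad and linear speed of pounder below 0.02 m/s); the robot touches nothing.
It fails at once if the gripper or arm touches the loose peg (contact force between any of the fingers, the arm and loose_peg above 1 N).
It fails at once if the pepper mill strikes the peg, or is moved by more than 50 mm or knocked over (contact force between pepper_mill and loose_peg above 0.5 N or distance of pepper_mill from where it was at the start of the episode above 0.05 m or angle between pepper_mill's own z axis and vertical above 0.5 rad).
It also fails if it takes over 40 s, if anything falls off the work surface, if the arm or the gripper's body presses on something with over 40 N, if the wrist force passes 120 N, or if a joint passes its speed limit or range.

## Robot

A 6-joint arm with a two-finger parallel gripper is mounted at the origin on a cart in front of the work surface, level with it; the furniture and walls round the work are solid. World frame = base frame: x ahead of the robot, y to its left, z up, the work surface at z = 0. Lengths are in m, angles in rad, forces in N, time in s.
With the tool pointing down it reaches from about 0.25 to 0.775 m from the base axis. Payload 4 kg.
Tool frame: the origin (TCP) lies at the very end of the fingers, on their centre line; the grasp point (between the pads) lies 19 mm behind it (robot.pinch_z is the distance from the TCP to the grasp point, in m); z points along the fingers, y is the line along which they close (so a half turn about z gives the same grasp; the last joint's range is limited). The gripper opens to 94 mm and grips with 3 to 60 N. Pads are 16 mm wide; open, the fingers measure 119 mm over their backs; the gripper's body (75 mm by 177 mm) begins 78 mm behind the grasp point.
Start: joints at [1.151, 0.087, 1.371, -0, 1.684, -0.103], TCP at [0.171, 0.523, 0.206] pointing down, gripper open.
Joint ranges: [-3.1, 3.1], [-0.76, 2.03], [0.27, 2.55], [-1.08, 4.22], [0.17, 2.65], [-2.57, 2.57]. Speed limits (rad/s): [2.79, 2.79, 3.14, 3.14, 3.14, 3.14].

## Interface

Orientations are given as [roll, pitch, yaw] about the fixed x, y, z axes, in that order (R = Rz(yaw) Ry(pitch) Rx(roll)).
In Python, from bench import robot gives the robot as it stands.
- The arm moves only by the tool arm_command, never from a script. Its argument "targets" is one flat list of numbers, 7 for each row, row after row: the turn, a rotation vector about the tool's x, y, z in degrees, then the shift along the tool's x, y, z in mm, then the closure, from -1 (fully open) to 1 (shut). In form: [ax, ay, az, x, y, z, hand, ax, ay, az, x, y, z, hand, ...]. A call has 1 to 20 rows; each row is the pose to reach, as a shift and turn from the pose commanded when the call began, along the tool's axes at that moment; what a row does not reach only later rows make up. A row lasts 1/10 s, in which the tool goes at most 50 mm and 8.59 degrees, less where a joint would pass 70% of its speed; a pose out of reach is approached as far as the arm can. A call with a gripper value outside its range is refused whole. The fingers move at their own pace and stop on an object; the grip force is fixed at half the most. Time passes only in rows, so rows that repeat a pose let the fingers close. It gives the time, the measured TCP pose, the force, the opening and the grip force at its end, in the units of the state.
- robot.get_obs(): the state, without advancing time (a new reading comes with each control period).
- robot.snapshot(name): name is "scene" or "top" or "wrist"; returns a dict with "color" (400x640x3 uint8, red, green, blue), "range_z" (400x640 float32, m along the optical axis (not along the pixel's ray), 0 where there is no reading), "fx", "fy", "cx", "cy" (pixels), "dist_coeffs" ([k1, k2, p1, p2, k3] as OpenCV has them; the pictures are not rectified), "T" (4x4, takes a point from camera to world coordinates); the wrist camera has in their place "T_tool_cam" (4x4, takes a point from camera to tool coordinates, whose origin is the TCP and whose axes are the flange's). Camera axes: x right, y down, z forward; pixel columns grow to the right and rows downward; lengths in m; the calibration is good to about 2 mm. A picture is of the moment at which its call begins: read the wrist's pose just before it.
- robot.close_job(): hands the job in; it is judged then, once.
The state is a dict: "time": time; "joint_positions": joint angles; "qvel": joint speeds; "joint_torque": joint torques, N m; "tool_pos": TCP position; "ee_rot": TCP orientation; "wrist_force": force on the tool from outside, world axes, zero at the start; "wrist_torque": the same for the moment, N m; "width": finger opening in m; "finger_force": force on a finger pad.
Only numpy, scipy, OpenCV 4.12 (cv2) and the standard library are available. Lean on these libraries where they do the work, as an engineer would, in place of code of your own. Each camera call takes 0.05 s, during which the arm holds its last target. There are 200 camera calls.

## Working session

There is one attempt and no reset: what is moved stays moved. The work goes in short steps, Python scripts to look and compute and a tool call to move; the robot and the scene stay as the last step left them, time stands still between calls to the robot, and variables do not carry over. Pictures are saved under pics/ and viewed, at most 10 in all, crops included, and the job is handed in when it is done.

Besides the shell and the picture viewer there is one more tool, called after ">>>" as name(argument=value, ...), one argument or row to a line, values as JSON. arm_command: Moves the arm, as the interface text tells. Its arguments: {"type":"object","properties":{"targets":{"type":"array"}},"required":["targets"]}

```bash
mkdir -p pics
cat > h.py <<'E'
import numpy as np, cv2, pickle
def snap(robot,n):
    s=robot.snapshot(n); pickle.dump(s,open(f'{n}.pkl','wb')); return s
def world(s):
    "per-pixel world points from range"
    h,w=s['range_z'].shape
    uv=np.stack(np.meshgrid(np.arange(w),np.arange(h)),-1).reshape(-1,1,2).astype(np.float32)
    K=np.array([[s['fx'],0,s['cx']],[0,s['fy'],s['cy']],[0,0,1]])
    n=cv2.undistortPoints(uv,K,np.array(s['dist_coeffs'])).reshape(h,w,2)
    z=s['range_z']; P=np.dstack([n*z[...,None],z])
    return P@s['T'][:3,:3].T+s['T'][:3,3]
E
python3 - <<'E'
from bench import robot
from h import *
o=robot.get_obs(); print(o['time'],o['tool_pos'],o['ee_rot'],o['width'])
for n in('top','scene'):
    s=snap(robot,n); cv2.imwrite(f'pics/{n}0.png',s['color'][...,::-1]); print(n,s['T'].round(3).tolist(),s['fx'])
E
```

```text
0.0 [0.17111856 0.52213497 0.20432482] [-3.13944055e+00 -2.11709637e-04  2.82480821e+00] 0.09401263374776582
top [[-0.019, -0.993, 0.117, 0.466], [-1.0, 0.022, 0.023, -0.004], [-0.025, -0.116, -0.993, 0.969], [0.0, 0.0, 0.0, 1.0]] 392.24559911591876
scene [[0.768, -0.332, 0.548, 0.078], [-0.64, -0.367, 0.675, -0.59], [-0.024, -0.869, -0.494, 0.52], [0.0, 0.0, 0.0, 1.0]] 417.34793125490313
```

View pics/top0.png

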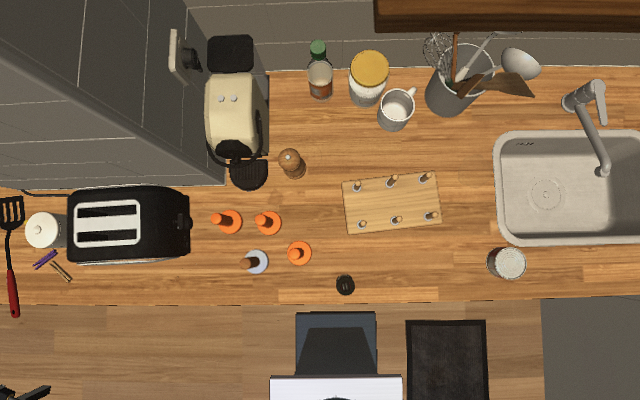

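View pics/scene0.png

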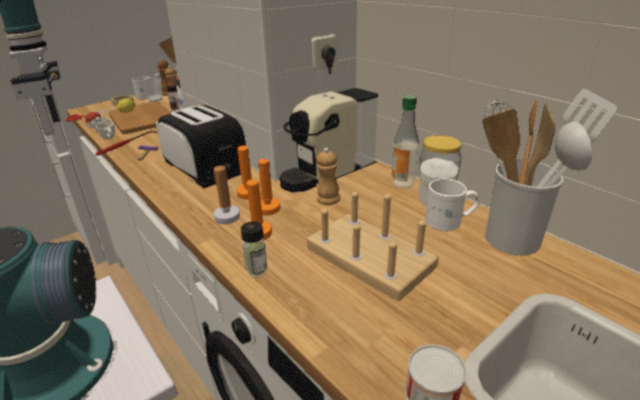

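The top view shows the steel pounder with its disc at about (257,262), three orange look-alikes at (226,221), (267,223) and (299,253), the mill at (291,162), and the rack centred near (391,202). In the scene view the far-middle peg, top at (387,197), looks the tallest.

Run:
```python
from h import *
for n in('top','scene'):
    s=pickle.load(open(n+'.pkl','rb')); W=world(s); hsv=cv2.cvtColor(s['color'],cv2.COLOR_RGB2HSV)
    z=W[...,2]; ok=s['range_z']>0
    def rep(lbl,m,mn=4):
        k,l,st,c=cv2.connectedComponentsWithStats(m.astype(np.uint8))
        for i in range(1,k):
            if st[i,4]>=mn: p=W[l==i]; print(n,lbl,c[i].round(),st[i,4],np.median(p,0).round(3),'min',p.min(0).round(3),'max',p.max(0).round(3))
    reg=ok&(W[...,0]>.2)&(W[...,0]<.7)
    rack=reg&(W[...,1]>-.33)&(W[...,1]<.0)&(W[...,0]<.58)
    rep('pegtops',rack&(z>.085)&(z<.2))
    b=rack&(z>.025)&(z<.043)&(W[...,0]>.3)&(W[...,1]>-.3)
    rep('board',b,200)
    k,l,st,c=cv2.connectedComponentsWithStats(b.astype(np.uint8)); i=1+st[1:,4].argmax()
    pts=W[l==i][:,:2].astype(np.float32); print('rect',cv2.minAreaRect(pts))
    pr=reg&(W[...,1]>.15)&(W[...,1]<.5)&(W[...,0]<.55)
    org=(hsv[...,0]<13)&(hsv[...,1]>215)&(hsv[...,2]>150)
    rep('orange',pr&org&(z>.03),15)
    rep('tall non-orange',pr&~org&(z>.03),15)
    rep('steel',pr&(hsv[...,1]<70)&(z<.04)&(z>.005),15)
    rep('mill',reg&(W[...,1]>.1)&(W[...,1]<.3)&(z>.03)&(W[...,0]>.45),30)
    rep('bottle',reg&(W[...,1]>-.0)&(W[...,1]<.2)&(z>.03)&(W[...,0]<.33),30)
```

```text
top pegtops [434. 214.] 39 [ 0.529 -0.225  0.103] min [ 0.523 -0.233  0.086] max [ 0.535 -0.22   0.108]
top pegtops [398. 219.] 37 [ 0.521 -0.145  0.103] min [ 0.515 -0.152  0.086] max [ 0.527 -0.14   0.106]
top pegtops [363. 223.] 34 [ 0.513 -0.066  0.103] min [ 0.507 -0.072  0.088] max [ 0.52  -0.061  0.105]
top pegtops [345. 286.] 271 [ 0.378 -0.024  0.105] min [ 0.36  -0.044  0.086] max [ 0.397 -0.005  0.11 ]
top board [390. 212.] 2999 [ 0.542 -0.133  0.034] min [ 0.492 -0.261  0.025] max [ 0.58  -0.026  0.043]
rect ((0.5427168011665344, -0.14469391107559204), (0.0882461667060852, 0.2322370558977127), 4.09638786315918)
top tall non-orange [144. 236.] 4156 [0.492 0.398 0.152] min [0.43  0.336 0.03 ] max [0.55  0.5   0.168]
top tall non-orange [222. 220.] 239 [0.527 0.245 0.118] min [0.515 0.239 0.031] max [0.541 0.264 0.133]
top tall non-orange [260. 221.] 98 [0.522 0.158 0.129] min [0.511 0.15  0.037] max [0.536 0.169 0.133]
top tall non-orange [249. 262.] 189 [0.431 0.182 0.125] min [0.418 0.177 0.03 ] max [0.443 0.2   0.134]
top steel [258. 261.] 306 [0.434 0.18  0.018] min [0.
[... 1061 characters left out ...]
cene tall non-orange [202. 150.] 3863 [0.461 0.369 0.11 ] min [0.417 0.172 0.03 ] max [0.55  0.5   0.165]
scene tall non-orange [244. 164.] 384 [0.524 0.243 0.09 ] min [0.516 0.237 0.031] max [0.54  0.262 0.132]
scene tall non-orange [261. 176.] 120 [0.514 0.154 0.096] min [0.511 0.15  0.031] max [0.536 0.167 0.132]
scene steel [200. 177.] 171 [0.453 0.358 0.027] min [0.433 0.35  0.007] max [0.487 0.49  0.04 ]
scene steel [226. 214.] 347 [0.424 0.176 0.018] min [0.401 0.156 0.005] max [0.46  0.215 0.035]
scene mill [282.  99.] 7283 [0.658 0.27  0.196] min [0.511 0.1   0.03 ] max [0.7   0.3   0.454]
scene mill [244. 164.] 384 [0.524 0.243 0.09 ] min [0.516 0.237 0.031] max [0.54  0.262 0.132]
```

Run:
```python
from h import *
for n in('top','scene'):
    s=pickle.load(open(n+'.pkl','rb')); W=world(s); z=W[...,2]; ok=s['range_z']>0
    def rep(lbl,m,mn=4):
        k,l,st,c=cv2.connectedComponentsWithStats(m.astype(np.uint8))
        for i in range(1,k):
            if st[i,4]>=mn:
                p=W[l==i]; zt=np.percentile(p[:,2],95); t=p[p[:,2]>zt-.006]
                print(n,lbl,c[i].round(),st[i,4],'top',t.mean(0).round(4),'mid',((t.min(0)+t.max(0))/2).round(4),'zmax',zt.round(3))
    rep('far',ok&(z>.085)&(z<.2)&(W[...,0]>.57)&(W[...,0]<.67)&(W[...,1]<0)&(W[...,1]>-.3))
    rep('handles',ok&(z>.1)&(z<.15)&(W[...,0]>.38)&(W[...,0]<.57)&(W[...,1]<.3)&(W[...,1]>.03))
from scipy.spatial.transform import Rotation as R
r=R.from_euler('xyz',[-3.1394,-.0002,2.8248]); print(r.as_matrix().round(3))
```

```text
top far [428. 175.] 42 top [ 0.6189 -0.2173  0.1029] mid [ 0.6189 -0.2173  0.1031] zmax 0.105
top far [394. 178.] 54 top [ 0.6108 -0.1372  0.1282] mid [ 0.6114 -0.1369  0.1279] zmax 0.13
top far [357. 184.] 33 top [ 0.6025 -0.0578  0.103 ] mid [ 0.6016 -0.0578  0.1024] zmax 0.105
top handles [218. 219.] 146 top [0.5282 0.252  0.1295] mid [0.528  0.2518 0.1297] zmax 0.132
top handles [261. 220.] 132 top [0.5235 0.1561 0.1295] mid [0.5239 0.1568 0.1295] zmax 0.132
top handles [294. 254.] 122 top [0.4493 0.0833 0.1298] mid [0.4498 0.0843 0.1301] zmax 0.132
top handles [246. 263.] 121 top [0.431  0.1886 0.1302] mid [0.4313 0.1886 0.1304] zmax 0.133
scene far [355. 197.] 64 top [ 0.6024 -0.0622  0.1024] mid [ 0.603  -0.061   0.1024] zmax 0.105
scene far [387. 205.] 160 top [ 0.6105 -0.1413  0.127 ] mid [ 0.611  -0.1408  0.1267] zmax 0.129
scene far [421. 227.] 88 top [ 0.6172 -0.2205  0.1024] mid [ 0.618  -0.22    0.1022] zmax 0.104
scene handles [243. 153.] 150 top [0.5273 0.2482 0.1296] mid [0.5281 0.2512 0.1288] zmax 0.131
scene handles [264. 166.] 171 top [0.5226 0.1517 0.1292] mid [0.5243 0.1543 0.1286] zmax 0.131
scene handles [220. 174.] 187 top [0.4296 0.1841 0.1293] mid [0.4304 0.1872 0.1285] zmax 0.131
scene handles [253. 188.] 212 top [0.449  0.078  0.1292] mid [0.4496 0.0813 0.1286] zmax 0.131
[[-0.95   0.312 -0.001]
 [ 0.312  0.95  -0.002]
 [ 0.    -0.002 -1.   ]]
```

Loose peg: the far-middle one, top at (0.611, -0.138, 0.129), 25 mm above the others. Pounder at (0.431, 0.188). Moving above it.

>>> arm_command(
  targets=[0,0,0,-30,-20,0,-1,0,0,0,-68,-46,0,-1,0,0,0,-108,-73,0,-1,0,0,0,-148,-100,0,-1,0,0,0,-188,-127,0,-1,0,0,0,-228,-154,0,-1,0,0,0,-268,-181,0,-1,0,0,0,-305,-206,0,-1,0,0,0,-335,-226,0,-1,0,0,0,-351,-237,0,-1,0,0,0,-351,-237,0,-1,0,0,0,-351,-237,0,-1,0,0,0,-351,-237,0,-1,0,0,0,-351,-237,0,-1],
)

```text
time: 1.5
tool_pos: [0.4304, 0.189, 0.2055]
ee_rot: [3.141, -0.0, 2.827]
wrist_force: [-1.1, -0.2, -0.1]
width: 0.0944
finger_force: 0.0
```

Run:
```python
from bench import robot
from h import *
from scipy.spatial.transform import Rotation as R
o=robot.get_obs(); print(o['time'],o['tool_pos'],o['ee_rot'],o['wrist_force'],o['qvel'].round(3) if hasattr(o['qvel'],'round') else o['qvel'])
s=snap(robot,'wrist'); T=np.eye(4); T[:3,:3]=R.from_euler('xyz',o['ee_rot']).as_matrix(); T[:3,3]=o['tool_pos']
s['T']=T@s['T_tool_cam']; W=world(s); z=W[...,2]
m=(s['range_z']>0)&(z>.118)&(z<.14)
k,l,st,c=cv2.connectedComponentsWithStats(m.astype(np.uint8))
for i in range(1,k):
    if st[i,4]>30: p=W[l==i]; print(c[i].round(),st[i,4],p.mean(0).round(4),((p.min(0)+p.max(0))/2).round(4))
cv2.imwrite('pics/w1.png',s['color'][...,::-1])
```

```text
1.5 [0.43041269 0.18903449 0.20546946] [ 3.14132269e+00 -2.13723687e-04  2.82669247e+00] [-1.11758223 -0.22616526 -0.14011006] [ 0.001  0.    -0.001 -0.001 -0.001 -0.002]
[544. 187.] 5311 [0.48   0.3818 0.1298] [0.5002 0.4167 0.129 ]
[625. 196.] 302 [0.508  0.4498 0.1327] [0.5068 0.4506 0.1317]
[313. 202.] 671 [0.4297 0.1877 0.128 ] [0.4307 0.1872 0.1248]
[628. 252.] 79 [0.5606 0.4465 0.137 ] [0.5601 0.4472 0.137 ]
[399. 280.] 105 [0.5286 0.2417 0.1267] [0.5304 0.2418 0.1241]
[311. 298.] 552 [0.521  0.1557 0.1274] [0.5236 0.1546 0.1243]
```

View pics/w1.png

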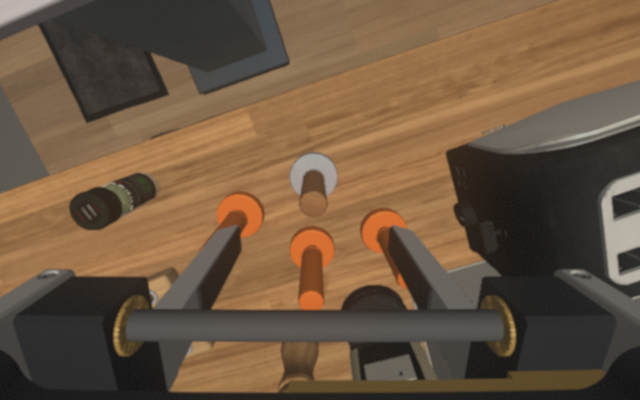

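The wrist view shows the wooden handle top at (313,202), centred between the fingertips and within 2 mm of the TCP. Descending and gripping.

>>> arm_command(
  targets=[0,0,0,0,-1,25,-1,0,0,0,0,-1,55,-1,0,0,0,0,-1,85,-1,0,0,0,0,-1,108,-1,0,0,0,0,-1,120,-1,0,0,0,0,-1,122,-1,0,0,0,0,-1,122,1,0,0,0,0,-1,122,1,0,0,0,0,-1,122,1,0,0,0,0,-1,122,1,0,0,0,0,-1,122,1,0,0,0,0,-1,122,1,0,0,0,0,-1,122,1,0,0,0,0,-1,122,1],
)

```text
time: 2.95
tool_pos: [0.4307, 0.1871, 0.0835]
ee_rot: [3.142, -0.0, 2.825]
wrist_force: [0.0, -0.0, -0.5]
width: 0.0332
finger_force: 0.0
```

>>> arm_command(
  targets=[0,0,0,0,0,0,1,0,0,0,0,0,0,1,0,0,0,0,0,0,1,0,0,0,0,0,0,1,0,0,0,0,0,-15,1,0,0,0,0,0,-40,1,0,0,0,0,0,-70,1,0,0,0,0,0,-100,1,0,0,0,0,0,-130,1,0,0,0,0,0,-155,1,0,0,0,0,0,-168,1,0,0,0,0,0,-170,1,0,0,0,0,0,-170,1,0,0,0,0,0,-170,1],
)

```text
time: 4.35
tool_pos: [0.4299, 0.1868, 0.2512]
ee_rot: [-3.139, -0.003, 2.825]
wrist_force: [0.2, 0.5, -5.9]
width: 0.0259
finger_force: 30.0
```

Gripped (0.026 m, 30 N) and lifted. Carrying it over the peg.

>>> arm_command(
  targets=[0,0,0,-15,-14,0,1,0,0,0,-38,-35,0,1,0,0,0,-66,-61,0,1,0,0,0,-95,-88,0,1,0,0,0,-124,-115,0,1,0,0,0,-153,-142,0,1,0,0,0,-182,-169,0,1,0,0,0,-211,-195,0,1,0,0,0,-238,-220,0,1,0,0,0,-258,-239,0,1,0,0,0,-270,-250,0,1,0,0,0,-273,-253,0,1,0,0,0,-273,-253,0,1,0,0,0,-273,-253,0,1,0,0,0,-273,-253,0,1],
)

```text
time: 5.85
tool_pos: [0.611, -0.1371, 0.2536]
ee_rot: [3.141, -0.0, 2.826]
wrist_force: [0.6, -0.5, -4.6]
width: 0.0255
finger_force: 30.0
```

Run:
```python
from bench import robot
from h import *
o=robot.get_obs(); print(o['tool_pos'],o['ee_rot'],o['qvel'])
s=snap(robot,'scene'); cv2.imwrite('pics/s2.png',s['color'][...,::-1])
W=world(s); z=W[...,2]; hsv=cv2.cvtColor(s['color'],cv2.COLOR_RGB2HSV)
m=(abs(W[...,0]-.611)<.045)&(abs(W[...,1]+.139)<.045)&(z>.14)&(z<.2)&(s['range_z']>0)
p=W[m]; print(len(p),p.min(0),p.max(0),np.percentile(p[:,2],[2,10,50,90]))
```

```text
[ 0.61098849 -0.13712266  0.25356689] [ 3.14118660e+00 -2.74783932e-04  2.82616401e+00] [ 0.00110554 -0.0057855  -0.00454124 -0.00527156  0.00114944 -0.00234331]
576 [ 0.5821341  -0.1685578   0.17063282] [ 0.64024728 -0.10902652  0.19987806] [0.17255328 0.17604344 0.18806912 0.18976845]
```

View pics/s2.png

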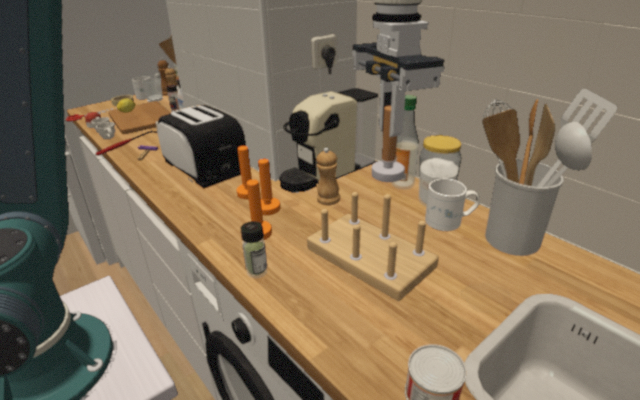

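The scene view shows the pounder upright with its disc at (389,171), directly above the tall peg (387,197); depth puts it at (0.611, -0.139), underside 0.170 m. Driving down.

>>> arm_command(
  targets=[0,0,0,0,0,12,1,0,0,0,0,0,25,1,0,0,0,0,0,35,1,0,0,0,0,0,42,1,0,0,0,0,0,48,1,0,0,0,0,0,54,1,0,0,0,0,0,60,1,0,0,0,0,0,64,1,0,0,0,0,0,67,1,0,0,0,0,0,67,1,0,0,0,0,0,67,1],
)

```text
time: 7.0
tool_pos: [0.611, -0.1381, 0.1886]
ee_rot: [3.141, 0.001, 2.825]
wrist_force: [-4.4, 2.2, 5.7]
width: 0.0256
finger_force: 30.0
```

>>> arm_command(
  targets=[0,0,0,0,0,2,1,0,0,0,0,0,4,1,0,0,0,0,0,5,1,0,0,0,0,0,5,1],
)

```text
time: 7.4
tool_pos: [0.6122, -0.1384, 0.187]
ee_rot: [3.141, 0.006, 2.825]
wrist_force: [-5.2, 1.8, 13.0]
width: 0.0258
finger_force: 30.0
```

The force climbs while the tool barely moves, so the peg is at its stop. I'll lift and check.

>>> arm_command(
  targets=[0,0,0,0,0,-10,1,0,0,0,0,0,-30,1,0,0,0,0,0,-52,1,0,0,0,0,0,-68,1,0,0,0,0,0,-72,1,0,0,0,0,0,-72,1,0,0,0,0,0,-72,1],
)

```text
time: 8.1
tool_pos: [0.611, -0.1383, 0.2514]
ee_rot: [3.142, -0.003, 2.825]
wrist_force: [-0.5, 0.3, -4.2]
width: 0.0254
finger_force: 30.0
```

Run:
```python
from bench import robot
from h import *
o=robot.get_obs(); print(o['tool_pos'],o['ee_rot'])
s=snap(robot,'scene'); W=world(s); z=W[...,2]; ok=s['range_z']>0
for a,b in((.603,-.06),(.611,-.14),(.618,-.22),(.52,-.15)):
    m=ok&(abs(W[...,0]-a)<.015)&(abs(W[...,1]-b)<.015)&(z>.06)&(z<.145); print('peg',a,b,np.percentile(z[m],[95,99]).round(4))
m=ok&(abs(W[...,0]-.611)<.045)&(abs(W[...,1]+.139)<.045)&(z>.15)&(z<.2)
p=W[m]; print('disc',p.min(0),p.max(0)); m&=z<.2
# disc top plane & handle axis
q=W[ok&(abs(W[...,0]-.611)<.045)&(abs(W[...,1]+.139)<.045)&(z>.205)&(z<.25)]
for lo in np.arange(.205,.25,.015):
    t=q[(q[:,2]>lo)&(q[:,2]<lo+.015)]; print(lo.round(3),len(t),t.mean(0) if len(t) else '')
```

```text
[ 0.61103016 -0.13825475  0.25143464] [ 3.14154423e+00 -2.72362766e-03  2.82472999e+00]
peg 0.603 -0.06 [0.1046 0.1061]
peg 0.611 -0.14 [0.1043 0.1049]
peg 0.618 -0.22 [0.1047 0.1053]
peg 0.52 -0.15 [0.1041 0.105 ]
disc [ 0.57964791 -0.16869069  0.16882475] [ 0.64162569 -0.1092497   0.19980269]
0.205 109 [ 0.60423511 -0.14409865  0.21277478]
0.22 115 [ 0.60412851 -0.14416217  0.22748004]
0.235 114 [ 0.60430219 -0.14454359  0.24260621]
0.25 0
```

The peg top reads 0.104 m, level with the others, and the pounder is still upright and hasn't slipped. Returning it to its original free spot.

>>> arm_command(
  targets=[0,0,0,15,14,0,1,0,0,0,38,35,0,1,0,0,0,66,61,0,1,0,0,0,95,88,0,1,0,0,0,124,115,0,1,0,0,0,153,142,0,1,0,0,0,182,169,0,1,0,0,0,211,195,0,1,0,0,0,238,220,0,1,0,0,0,258,239,0,1,0,0,0,270,250,0,1,0,0,0,273,253,0,1,0,0,0,273,253,0,1,0,0,0,273,253,0,1],
)

```text
time: 9.55
tool_pos: [0.431, 0.1864, 0.253]
ee_rot: [-3.141, -0.0, 2.824]
wrist_force: [-0.4, -0.3, -4.9]
width: 0.0255
finger_force: 30.0
```

>>> arm_command(
  targets=[0,0,0,0,0,15,1,0,0,0,0,0,40,1,0,0,0,0,0,70,1,0,0,0,0,0,100,1,0,0,0,0,0,125,1,0,0,0,0,0,145,1,0,0,0,0,0,157,1,0,0,0,0,0,163,1,0,0,0,0,0,166,1,0,0,0,0,0,168,1,0,0,0,0,0,168,1,0,0,0,0,0,168,1],
)

```text
time: 10.75
tool_pos: [0.4314, 0.1874, 0.0864]
ee_rot: [3.14, 0.002, 2.825]
wrist_force: [0.6, -0.3, -4.2]
width: 0.0254
finger_force: 30.0
```

>>> arm_command(
  targets=[0,0,0,0,0,1,1,0,0,0,0,0,2,1,0,0,0,0,0,2,1,0,0,0,0,0,2,1],
)

```text
time: 11.15
tool_pos: [0.4308, 0.1872, 0.0835]
ee_rot: [3.141, 0.0, 2.825]
wrist_force: [0.9, -0.6, -4.0]
width: 0.0256
finger_force: 30.0
```

>>> arm_command(
  targets=[0,0,0,0,0,1,1,0,0,0,0,0,2,1,0,0,0,0,0,2,1,0,0,0,0,0,2,1],
)

```text
time: 11.55
tool_pos: [0.431, 0.1873, 0.0835]
ee_rot: [3.141, 0.001, 2.825]
wrist_force: [-4.5, -0.8, 6.2]
width: 0.0255
finger_force: 30.0
```

Contact with the worktop. Releasing, then rising clear.

>>> arm_command(
  targets=[0,0,0,0,0,-1,1,0,0,0,0,0,-1,-1,0,0,0,0,0,-1,-1,0,0,0,0,0,-1,-1,0,0,0,0,0,-1,-1,0,0,0,0,0,-1,-1,0,0,0,0,0,-1,-1,0,0,0,0,0,-1,-1,0,0,0,0,0,-1,-1,0,0,0,0,0,-1,-1],
)

```text
time: 12.55
tool_pos: [0.4307, 0.1872, 0.0825]
ee_rot: [3.141, 0.0, 2.825]
wrist_force: [-0.2, 0.4, -0.2]
width: 0.0925
finger_force: 0.0
```

>>> arm_command(
  targets=[0,0,0,0,0,-15,-1,0,0,0,0,0,-40,-1,0,0,0,0,0,-70,-1,0,0,0,0,0,-100,-1,0,0,0,0,0,-130,-1,0,0,0,0,0,-145,-1,0,0,0,0,0,-150,-1,0,0,0,0,0,-150,-1,0,0,0,0,0,-150,-1],
)

```text
time: 13.45
tool_pos: [0.4301, 0.1869, 0.2307]
ee_rot: [-3.14, -0.003, 2.825]
wrist_force: [0.8, -1.3, -0.7]
width: 0.094
finger_force: 0.0
```

Run:
```python
from bench import robot
from h import *
s=snap(robot,'scene'); cv2.imwrite('pics/s3.png',s['color'][...,::-1]); W=world(s); z=W[...,2]; ok=s['range_z']>0
for lo in (.04,.07,.1,.122):
    t=W[ok&(abs(W[...,0]-.431)<.04)&(abs(W[...,1]-.188)<.04)&(z>lo)&(z<lo+.02)]; print(lo,len(t),t.mean(0).round(4),t[:,2].max())
```

```text
0.04 87 [0.4259 0.1792 0.0501] 0.05977835136558746
0.07 93 [0.4265 0.1793 0.0801] 0.0899114516478311
0.1 101 [0.4262 0.1798 0.11  ] 0.1199718799722041
0.122 83 [0.4273 0.1836 0.1283] 0.1321009580920382
```

View pics/s3.png

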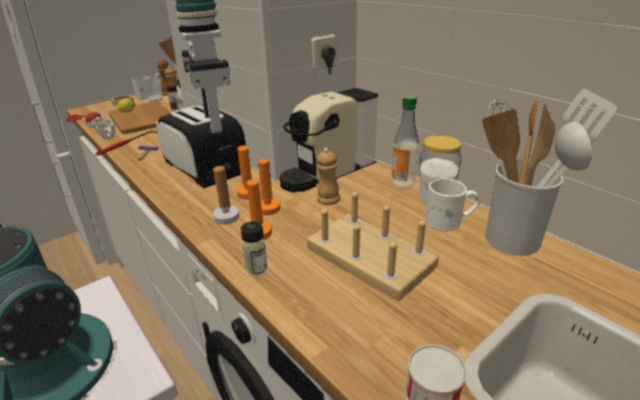

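The pounder stands upright at (226,195), released with the gripper well above it. The driven peg (386,207) is level with the rest, and the mill hasn't moved.

```bash
python3 -c "
from bench import robot
print(robot.close_job())"
```

```text
the job is handed in; nothing more can be done
None
```

The loose peg (far row, middle) is fully home, its top at 104 mm like the others; the pounder stands upright and released on its original spot, the mill and orange look-alikes were left alone, and the job was handed in (no verdict came back).

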